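# Ready the dip station and crack the stuck glaze tub lid

### The job

Get the glaze dip ready, leaving everything else on the table alone: stand the two clay test plugs upright in the wooden rack, the wide one fully down in its wide bore and the thin one fully down in its narrow bore. Then take the snapped-on lid of the round glaze crock by its pull, break it free of its tight seal without throwing it open, and finish while still holding it still and level over the crock, about 30 mm above its seat and touching nothing else - do not let go.

Things in the scene. Friction and masses are not known exactly. Their poses are not given: they have to be found in the camera images.
- plug_wide_mid (a point): centre (half-way up) of the wide test plug, a fired terracotta cylinder 34 mm in diameter and 75 mm tall, about 0.12 kg, standing upright and loose on the table (centre 37.5 mm up); z is its axis
- plug_thin_mid (a point): centre (half-way up) of the thin test plug, a fired terracotta cylinder 20 mm in diameter and 75 mm tall, about 0.05 kg, standing upright and loose on the table (centre 37.5 mm up); z is its axis
- plug_wide: the wide test plug; origin at the centre of its underside
- plug_thin: the thin test plug; origin at the centre of its underside
- rack: dipping rack, a fixed wooden block 80 mm (its x) by 200 mm (its y, the row) by 45 mm tall; origin at the centre of its underside. Two blind bores 30 mm deep (floor 15 mm above the table) on its y axis, and midway between them a fixed wooden carrying post 20 to 24 mm thick that rises to 94 mm above the table
- rack_hole0 (a point): centre of the mouth of the wide bore, 37 mm in diameter, 30 mm deep, in the rack's top face 45 mm above the table, 65 mm from the rack's centre towards its +y end; a seated plug stands 45 mm out of the rack
- rack_hole1 (a point): centre of the mouth of the narrow bore, 23 mm in diameter, 30 mm deep, in the rack's top face 45 mm above the table, 65 mm from the rack's centre towards its -y end; a seated plug stands 45 mm out of the rack
- tub: glaze crock, a fixed round grey pot 132 mm across and 85 mm tall (the rim is the lid's seat), origin at the centre of its underside. Four steel spring catches round the rim, at 45, 135, 225 and 315 degrees from its x axis, 64 to 81 mm from its axis; their noses reach over the lid's edge, up to 11 mm above the lid's top face
- lid: the crock's loose lid, about 0.3 kg: a white disc 132 mm across, 6 mm thick, pull on top, shallow rubber plug below; origin at the centre of the disc's underside (85 mm above the table when shut). Spring catches hold it: lifting takes a force that peaks at roughly 15 N, weight included, within 3 mm, then fades; past 16 mm of lift it hangs free with only its weight (2 to 4 N)
- lid_pull (a point): centre of the lid's pull, on the lid's axis: an upright flat block 16 mm thick along its own y (pinch it here), 40 mm long along its own x, 50 mm tall (its foot is 25 mm below this point, on the disc's top face); 31 mm above the disc's underside, so 116 mm above the table when shut; z is the lid's axis
- jar_mid (a point): bystander: centre of a small capped glass jar, 48 mm across and 70 mm tall, standing beside the plugs; leave it
- brush_grip (a point): bystander: grip of a 170 mm brush lying in front of the crock; leave it
- vase: bystander: small clay vase, 72 mm across, 110 mm tall; origin under its centre; leave it
- rib: bystander: flat wooden shaping rib 100 x 50 x 8 mm; leave it
Mind the look-alikes: they are no part of the job. Leave any purple or turquoise look-alike of the plug_wide alone.

How it is judged:
By the outcome, as a careful person would: the job done as asked, in the order asked, and still so for the second after the job is handed in, while the arm keeps its last pose, push and grip.
It also fails if it takes over 70 s, if anything falls off the work surface, if the arm or the gripper's body presses on something with over 40 N, if the wrist force passes 120 N, or if a joint passes its speed limit or range.

### The arm

A 6-joint arm with a two-finger parallel gripper is mounted at the origin on the work surface. World frame = base frame: x ahead of the robot, y to its left, z up, the work surface at z = 0. Lengths are in m, angles in rad, forces in N, time in s.
With the tool pointing down it reaches from about 0.225 to 0.725 m from the base axis. Payload 3.1 kg.
Tool frame: the origin (TCP) lies midway between the tips of the shut fingers; the grasp point (between the pads) lies 19 mm behind it (bot.tcp_to_grasp is the distance from the TCP to the grasp point, in m); z points along the fingers, y is the direction in which the jaws open and shut (so a half turn about z gives the same grasp; the last joint's range is limited). The gripper opens to 85 mm and grips with 20 to 120 N. Pads are 22 mm wide; open, the fingers measure 114 mm over their backs; the gripper's body (76 mm by 85 mm) begins 54 mm behind the grasp point. The pads swing forward as they close: fully open they stand 13 mm farther back than shut.
Start: joints at [-1.419, 0.048, 0.099, 1.622, 0, 1.443], TCP at [0.145, -0.505, 0.231] pointing down, gripper open.
Joint ranges: [-2.91, 2.91], [-0.99, 1.94], [-1.21, 1.42], [-2.12, 2.29], [-1.49, 1.47], [-3.14, 3.14]. Speed limits (rad/s): [2.79, 2.79, 3.14, 3.14, 3.14, 3.14].

### API

Orientations are given as a unit quaternion [x, y, z, w].
In Python, from rig import bot gives the robot as it stands.
- The arm moves only by the tool move_arm, never from a script. Its argument "rows" is a list of rows, each a list of 7 numbers: the shift along the tool's x, y, z in m, then the turn, a rotation vector about the tool's x, y, z in degrees, then the closure, from 0 (fully open) to 1 (shut). In form: [[dx, dy, dz, rx, ry, rz, claw], ...]. A call has 1 to 12 rows; each row shifts and turns the commanded pose from where the row before left it, along the tool's axes as they then stand; what a row does not reach is not made up. A row lasts 1/12 s, in which the tool goes at most 41.7 mm and 7.16 degrees, less where a joint would pass 70% of its speed; a pose out of reach is approached as far as the arm can. A call is refused whole if a number of a shift passes 0.0417 or a number of a turn 7.16, either way. A call with a gripper value outside its range is refused whole. The fingers move at their own pace and stop on an object; the grip force is fixed at half the most. Time passes only in rows, so rows that do not move let the fingers close. It gives the time, the measured TCP pose, the force and the opening at its end, in the units of the state.
- bot.sense(): the state, without advancing time (a new reading comes with each control period).
- bot.capture(name): name is "scene" or "top" or "wrist"; returns (picture, depth): 420x560x3 uint8, red, green, blue; 420x560 float32, m along the optical axis (not along the pixel's ray), 0 where there is no reading.
- bot.camera_params(name): a dict with "mtx" (3x3 intrinsics, pixels), "rvec" (rotation vector, rad) and "tvec" (3), from world to camera coordinates, as OpenCV has them; the wrist camera has in their place "hand_eye" (4x4, takes a point from camera to tool coordinates, whose origin is the TCP and whose axes are the flange's). Camera axes: x right, y down, z forward; pixel columns grow to the right and rows downward; lengths in m; the calibration is good to about 2 mm. A picture is of the moment at which its call begins: read the wrist's pose just before it. camera_params takes no time and is no camera call.
- bot.finish_job(): hands the job in, once; it reports no verdict.
Trained networks look in the newest picture that a camera, given by its name, has taken for a name from the list of things; names that differ only in an ending like _2 or _b are one class to them, and where a whole thing is asked for, a point or a joint stands for the part that bears it (a point fixed in the world has none). Each returns a list of dicts, best first, with "score" (0 to 1); they miss things now and then, are a little off and sometimes report something else, mostly with a low value. They report only what shows in the picture. A call takes as long as a camera call. They do not tell look-alikes from the thing itself.
- bot.cut_out(camera, target): "region" (420x560 bool, what is visible of it) and "box" ([centre column, centre row, width, height] in pixels, round what is visible of it).
- bot.mark_of(camera, target): "centre" ([column, row] in pixels: a listed point, or the origin of a listed thing).
The state is a dict: "time": time; "q": joint angles; "qvel": joint speeds; "effort": joint torques, N m; "position": TCP position; "orientation": TCP orientation; "wrist_force": force on the tool from outside, world axes, zero at the start; "wrist_torque": the same for the moment, N m; "gripper_width": opening from 0.0 (shut) to 1.0 (fully open).
Only numpy, scipy, OpenCV 4.12 (cv2) and the standard library are available. Lean on these libraries where they do the work, as an engineer would, in place of code of your own. Each camera call takes 0.05 s, during which the arm holds its last target.

## Working session

There is one attempt and no reset: what is moved stays moved. The work goes in short steps, Python scripts to look and compute and a tool call to move; the robot and the scene stay as the last step left them, time stands still between calls to the robot, and variables do not carry over. Pictures are saved under pics/ and viewed, and the job is handed in when it is done.

Besides the shell and the picture viewer there is one more tool, called after "Call:" as name([rows], argument=value, ...), one row to a line, values as JSON. move_arm: Moves the arm, as the interface text tells. Its arguments: {"type":"object","properties":{"rows":{"type":"array"}},"required":["rows"]}

```bash
ls; mkdir -p pics
python3 - <<'E'
from rig import bot
import cv2
s=bot.sense(); print(s)
for n in ("scene","top"):
    im,d=bot.capture(n); cv2.imwrite(f"pics/{n}0.png",im[:,:,::-1]); print(n,bot.camera_params(n))
print(bot.camera_params("wrist"), bot.tcp_to_grasp)
E
```

```text
pics
{'time': 0.0, 'q': array([-1.41882705e+00,  4.87412791e-02,  9.75825749e-02,  1.62201433e+00,
       -7.11149434e-06,  1.44300031e+00]), 'qvel': array([-7.26589935e-04, -1.24185499e-03, -3.99712068e-04,  1.16033186e-03,
       -2.00902265e-04, -8.08173488e-05]), 'effort': array([ 2.01557868e-04, -3.38789463e+01,  3.20010388e+01,  2.04705424e-02,
       -3.68554254e-05,  4.32974909e-07]), 'position': array([ 0.1448611 , -0.50397198,  0.23011445]), 'orientation': array([ 9.90231665e-01,  1.39426817e-01, -1.79183502e-05, -1.18822594e-03]), 'wrist_force': array([0.10627434, 0.00543065, 0.11928524]), 'wrist_torque': array([-0.00940378,  0.07615317,  0.00472077]), 'gripper_width': 0.9996164852449078}
scene {'mtx': array([[525.05736824,   0.        , 276.33841765],
       [  0.        , 525.05736824, 214.35909861],
       [  0.        ,   0.        ,   1.        ]]), 'rvec': array([ 2.08162004,  0.83846637, -0.42146307]), 'tvec': array([-0.38029643, -0.14005179,  1.74573488])}
top {'mtx': array([[398.00908699,   0.        , 275.43660854],
       [  0.        , 398.00908699, 207.52856949],
       [  0.        ,   0.        ,   1.        ]]), 'rvec': array([ 2.15445108, -2.14016765,  0.18990071]), 'tvec': array([-0.00653701,  0.55065213,  1.02893632])}
{'mtx': array([[298.58813764,   0.        , 282.63408825],
       [  0.        , 298.58813764, 212.46906049],
       [  0.        ,   0.        ,   1.        ]]), 'hand_eye': array([[ 7.56767020e-04, -9.47881629e-01, -3.18621790e-01,
         8.02312282e-02],
       [ 9.99999694e-01,  6.53417188e-04,  4.31246838e-04,
        -1.07358490e-03],
       [-2.00578001e-04, -3.18622018e-01,  9.47881833e-01,
        -1.43045249e-01],
       [ 0.00000000e+00,  0.00000000e+00,  0.00000000e+00,
         1.00000000e+00]])} 0.0187
```

View pics/scene0.png

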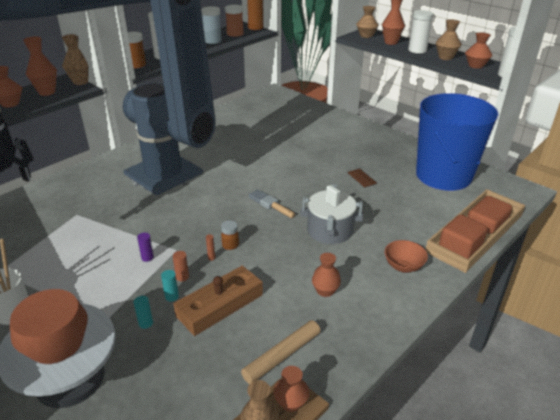

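View pics/top0.png

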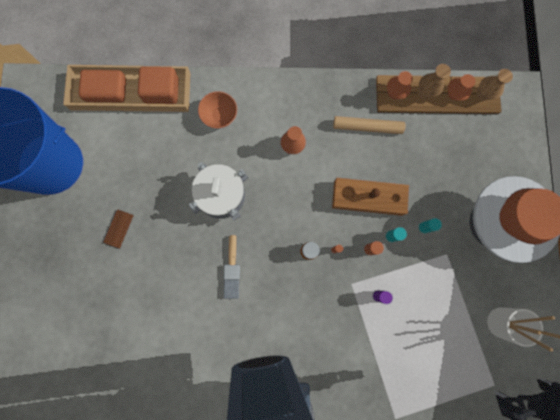

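The scene view shows the wide terracotta plug at (181,265), the thin one at (210,246), the jar at (230,235), the rack at (220,297) and the crock at (332,215). In the top view these are at (374,248), (337,248), (310,250), (370,195) and (218,190). The purple and turquoise look-alikes are beside the plugs.

```bash
cat > h.py <<'E'
import numpy as np, cv2
from scipy.spatial.transform import Rotation as R
from rig import bot
def cam(n,s=None):
    p=bot.camera_params(n); K=p["mtx"]
    if n=="wrist":
        T=np.eye(4);T[:3,:3]=R.from_quat(s["orientation"]).as_matrix();T[:3,3]=s["position"]
        M=np.linalg.inv(T@p["hand_eye"])
        return K,M[:3,:3],M[:3,3]
    return K,cv2.Rodrigues(p["rvec"])[0],p["tvec"]
def proj(c,X):
    K,Rm,t=c; x=K@(Rm@np.asarray(X)+t); return x[:2]/x[2]
def tri(cs,ps):
    A=[]
    for (K,Rm,t),p in zip(cs,ps):
        P=K@np.c_[Rm,t]; A+= [p[0]*P[2]-P[0],p[1]*P[2]-P[1]]
    A=np.array(A); A/=np.linalg.norm(A[:,:3],axis=1)[:,None]
    return np.linalg.lstsq(A[:,:3],-A[:,3],rcond=None)[0]
def onz(c,p,z):
    K,Rm,t=c; d=Rm.T@np.linalg.solve(K,[p[0],p[1],1]); o=-Rm.T@t
    return o+d*(z-o[2])/d[2]
def cloud(c,d,mask):
    v,u=np.nonzero(mask&(d>0)); z=d[v,u]; K,Rm,t=c
    X=np.c_[(u-K[0,2])/K[0,0]*z,(v-K[1,2])/K[1,1]*z,z]
    return (X-t)@Rm
E
python3 - <<'E'
from h import *
np.set_printoptions(precision=4,suppress=True)
cs={n:cam(n) for n in("scene","top")}
names=["plug_wide_mid","plug_thin_mid","rack","rack_hole0","rack_hole1","tub","lid","lid_pull","jar_mid","brush_grip","vase"]
for t in names:
    r={}
    for n in cs:
        r[n]=bot.mark_of(n,t); print(t,n,[(np.round(a["centre"],1).tolist(),round(a["score"],2)) for a in r[n]][:5])
    if r["scene"] and r["top"]:
        print("   tri",tri([cs["scene"],cs["top"]],[r["scene"][0]["centre"],r["top"][0]["centre"]]))
print(bot.sense()["time"])
E
```

```text
plug_wide_mid scene [([142.7, 310.5], 0.68), ([144.7, 251.3], 0.67), ([178.7, 261.2], 0.64), ([166.0, 284.1], 0.62)]
plug_wide_mid top [([396.8, 238.1], 0.71), ([371.6, 250.9], 0.65), ([427.2, 224.6], 0.63), ([382.7, 293.6], 0.61)]
   tri [ 0.4635 -0.3726 -0.0326]
plug_thin_mid scene [([210.0, 245.4], 0.7)]
plug_thin_mid top [([334.3, 247.7], 0.55)]
   tri [ 0.4431 -0.1619  0.0391]
rack scene [([218.4, 303.5], 0.6)]
rack top [([369.5, 197.3], 0.75)]
   tri [ 0.5891 -0.2669  0.006 ]
rack_hole0 scene [([240.1, 280.1], 0.7), ([194.1, 306.2], 0.63)]
rack_hole0 top [([395.3, 199.4], 0.94), ([348.1, 194.8], 0.71), ([306.8, 248.1], 0.61)]
   tri [ 0.6021 -0.2719  0.1008]
rack_hole1 scene [([240.1, 280.1], 0.7), ([194.1, 306.2], 0.63)]
rack_hole1 top [([395.3, 199.4], 0.94), ([348.1, 194.8], 0.71), ([306.8, 248.1], 0.61)]
   tri [ 0.6021 -0.2719  0.1008]
tub scene [([327.5, 227.2], 0.92)]
tub top []
lid scene [([333.7, 204.9], 0.6)]
lid top [([219.2, 188.0], 0.9)]
   tri [0.5979 0.1481 0.0856]
lid_pull scene [([332.1, 197.8], 0.61), ([335.3, 203.4], 0.39)]
lid_pull top []
jar_mid scene [([327.2, 229.8], 0.66), ([229.8, 235.6], 0.55), ([219.2, 301.5], 0.2)]
jar_mid top [([302.0, 249.0], 0.5)]
   tri [0.5395 0.0023 0.0637]
brush_grip scene [([281.6, 207.3], 0.7)]
brush_grip top [([232.6, 257.8], 0.74)]
   tri [0.4228 0.1193 0.0049]
vase scene [([323.7, 292.9], 0.66)]
vase top [([292.6, 148.0], 0.69)]
   tri [ 0.7374 -0.051  -0.0122]
1.2
```

Run:
```python
from h import *
np.set_printoptions(precision=4,suppress=True)
cs={n:cam(n) for n in("scene","top")}
L=[cs["scene"],cs["top"]]
print("wide",tri(L,[(178.7,261.2),(371.6,250.9)]))
print("thin",tri(L,[(210,245.4),(334.3,247.7)]))
print("A narrow?",tri(L,[(194.1,306.2),(395.3,199.4)]))
print("B wide?",tri(L,[(240.1,280.1),(348.1,194.8)]))
print("jar",tri(L,[(229.8,235.6),(302,249)]))
im,d=bot.capture("top")
ims,ds=bot.capture("scene")
cv2.imwrite("pics/topz.png",cv2.resize(im[150:310,170:440],None,fx=2.9,fy=2.9,interpolation=cv2.INTER_CUBIC)[:,:,::-1])
cv2.imwrite("pics/scz.png",cv2.resize(ims[170:340,120:380],None,fx=3,fy=3,interpolation=cv2.INTER_CUBIC)[:,:,::-1])
full=np.ones(d.shape,bool)
for nm,c,dd in(("top",cs["top"],d),("scene",cs["scene"],ds)):
    P=cloud(c,dd,full)
    def loc(ctr,r,z0,z1):
        m=(np.hypot(P[:,0]-ctr[0],P[:,1]-ctr[1])<r)&(P[:,2]>z0)&(P[:,2]<z1); return P[m]
    print(nm,"table",np.median(loc((.45,0),.04,-.05,.05)[:,2]))
    for k,ctr,r,z0,z1 in(("wide",(.443,-.255),.03,.066,.1),("thin",(.445,-.162),.025,.066,.1),("jar",(.445,-.09),.04,.06,.1),("rack",(.59,-.265),.12,.039,.05),("lid",(.598,.148),.09,.085,.097),("pull",(.598,.148),.05,.13,.16)):
        q=loc(ctr,r,z0,z1)
        if len(q): print(k,len(q),q.mean(0),(q.min(0)+q.max(0))/2, np.ptp(q,axis=0), cv2.minAreaRect(q[:,:2].astype(np.float32)))
```

```text
wide [ 0.4358 -0.2601  0.0422]
thin [ 0.4431 -0.1619  0.0391]
A narrow? [ 0.5783 -0.3294  0.0366]
B wide? [ 0.5911 -0.1987  0.0373]
jar [ 0.4368 -0.0807  0.0216]
top table -0.00038166741296126255
wide 142 [ 0.443  -0.265   0.0735] [ 0.4433 -0.2655  0.0731] [0.0333 0.0337 0.0134] ((0.44335824251174927, -0.26524707674980164), (0.03219125047326088, 0.03248359262943268), 44.419368743896484)
thin 51 [ 0.4418 -0.1663  0.0735] [ 0.4426 -0.1658  0.072 ] [0.0183 0.0187 0.0119] ((0.44262996315956116, -0.16577820479869843), (0.018285010010004044, 0.018698129802942276), 0.8089684247970581)
jar 218 [ 0.4366 -0.0943  0.0694] [ 0.4361 -0.0951  0.0679] [0.0415 0.0417 0.0118] ((0.43692564964294434, -0.09385187178850174), (0.0411156490445137, 0.0412471629679203), 72.46805572509766)
rack 1856 [ 0.5859 -0.2663  0.0439] [ 0.5596 -0.2637  0.0444] [0.156  0.2055 0.0108] ((0.5577870011329651, -0.2612544894218445), (0.20127399265766144, 0.1415300965309143), 84.22119140625)
lid 1861 [0.5893 0.1483 0.0907] [0.5903 0.1475 0.091 ] [0.1309 0.1342 0.0119] ((0.5901216268539429, 0.14946241676807404), (0.131166055798
[... 702 characters left out ...]
37  0.0664] [0.045  0.0475 0.0123] ((0.4433281421661377, -0.09508614242076874), (0.043135806918144226, 0.04593577980995178), 45.58655548095703)
rack 1929 [ 0.5938 -0.2734  0.0437] [ 0.5687 -0.2627  0.0444] [0.1465 0.2072 0.0109] ((0.5686929225921631, -0.2614210247993469), (0.20227636396884918, 0.1343468427658081), 84.36554718017578)
lid 951 [0.6026 0.1404 0.0902] [0.5981 0.148  0.091 ] [0.1367 0.1351 0.0119] ((0.5956261157989502, 0.1483050286769867), (0.13207149505615234, 0.1343633383512497), 75.8882064819336)
pull 79 [0.5984 0.1457 0.1376] [0.5975 0.1481 0.1371] [0.0405 0.0221 0.013 ] ((0.5981805920600891, 0.14709073305130005), (0.01877467893064022, 0.041608672589063644), 77.41740417480469)
```

View pics/topz.png

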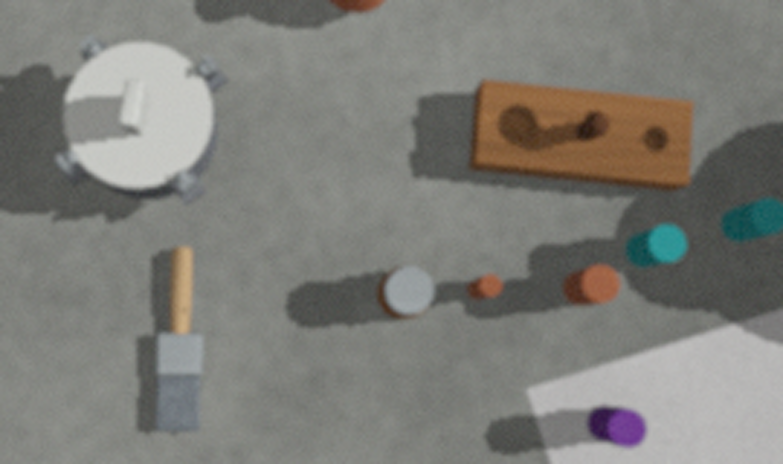

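View pics/scz.png

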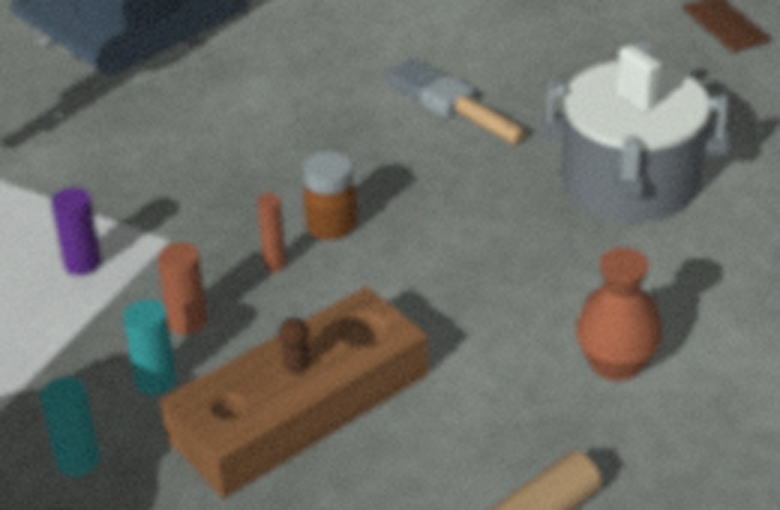

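Call:
move_arm([
  [0.0296,-0.0122,0,0,0,0,0],
  [0.0296,-0.0122,0,0,0,0,0],
  [0.0296,-0.0122,0,0,0,0,0],
  [0.0296,-0.0122,0,0,0,0,0],
  [0.0296,-0.0122,0,0,0,0,0],
  [0.0296,-0.0122,0,0,0,0,0],
  [0.0296,-0.0122,0,0,0,0,0],
  [0.0296,-0.0122,0,0,0,0,0],
  [0.0296,-0.0122,0,0,0,0,0],
  [0.0296,-0.0122,0,0,0,0,0],
  [0.0296,-0.0122,0,0,0,0,0],
  [0.0296,-0.0122,0,0,0,0,0],
])

```text
time: 2.3
position: [0.4471, -0.2646, 0.2315]
orientation: [0.99, 0.139, 0.0, 0.0]
wrist_force: [0.8, -0.9, 0.1]
gripper_width: 0.999
```

Call:
move_arm([
  [0,0,0,0,0,-5.69,0],
  [0,0,0,0,0,-5.69,0],
  [0,0,0,0,0,-5.69,0],
  [0,0,0,0,0,-5.69,0],
  [0,0,0,0,0,-5.69,0],
  [0,0,0,0,0,-5.69,0],
  [0,0,0,0,0,-5.69,0],
  [0,0,0,0,0,-5.69,0],
  [0,0,0,0,0,-5.69,0],
  [0,0,0,0,0,-5.69,0],
  [0,0,0,0,0,-5.69,0],
  [0,0,0,0,0,-5.69,0],
  [0,0,0,0,0,0,0],
])

```text
invalid input at $.rows: expected 1 to 12 rows
```

Call:
move_arm([
  [0,0,0,0,0,-6.21,0],
  [0,0,0,0,0,-6.21,0],
  [0,0,0,0,0,-6.21,0],
  [0,0,0,0,0,-6.21,0],
  [0,0,0,0,0,-6.21,0],
  [0,0,0,0,0,-6.21,0],
  [0,0,0,0,0,-6.21,0],
  [0,0,0,0,0,-6.21,0],
  [0,0,0,0,0,-6.21,0],
  [0,0,0,0,0,-6.21,0],
  [0,0,0,0,0,-6.21,0],
  [0,0,0,0,0,0,0],
])

```text
time: 3.3
position: [0.4459, -0.2658, 0.2313]
orientation: [0.741, 0.672, 0.0, 0.0]
wrist_force: [0.4, 0.1, -1.3]
gripper_width: 1.0
```

```bash
cat > look.py <<'E'
from h import *
import sys
np.set_printoptions(precision=4,suppress=True)
def look(tag,marks):
    s=bot.sense(); im,d=bot.capture("wrist"); c=cam("wrist",s)
    cv2.imwrite(f"pics/{tag}.png",im[:,:,::-1]); np.savez(f"pics/{tag}.npz",im=im,d=d,pos=s["position"],ori=s["orientation"])
    print("t",round(s["time"],2),s["position"],"yaw",R.from_quat(s["orientation"]).as_euler("zyx",degrees=True),"F",s["wrist_force"])
    out={}
    for m,z in marks:
        r=bot.mark_of("wrist",m)
        for a in r[:4]:
            print(m,np.round(a["centre"],1),round(a["score"],2),"on z:",onz(c,a["centre"],z))
    return s,im,d,c
E
python3 - <<'E'
from look import *
look("w1",[("plug_wide_mid",.0375),("plug_thin_mid",.0375)])
E
```

```text
t 3.3 [ 0.4459 -0.2658  0.2313] yaw [ -84.4413    0.0012 -179.9992] F [ 0.3783  0.1451 -1.3237]
plug_wide_mid [319.  233.5] 0.86 on z: [ 0.4825 -0.3275  0.0375]
plug_wide_mid [279.9 189.7] 0.8 on z: [ 0.4405 -0.2683  0.0375]
plug_wide_mid [173.6 211.3] 0.8 on z: [ 0.3121 -0.2825  0.0375]
plug_wide_mid [341.  296.2] 0.75 on z: [ 0.5061 -0.4191  0.0375]
plug_thin_mid [272.2  96.5] 0.84 on z: [ 0.4424 -0.1671  0.0375]
```

View pics/w1.png

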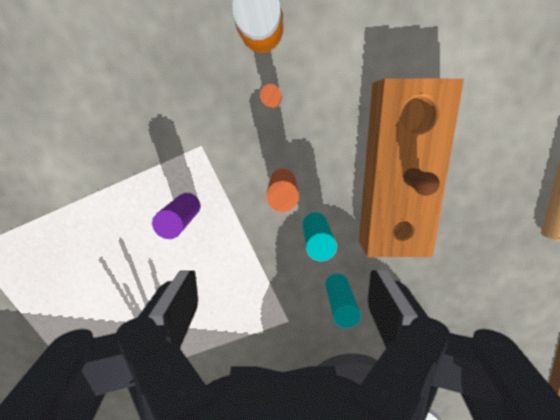

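The wrist view shows the wide plug's top at (283,197), the thin one at (271,96), the wide bore at (420,115), the post at (425,182) and the narrow bore at (403,231).

```bash
cat > fit.py <<'E'
from h import *
np.set_printoptions(precision=4,suppress=True)
def load(tag):
    f=np.load(f"pics/{tag}.npz"); s=dict(position=f["pos"],orientation=f["ori"]); return f["im"],f["d"],cam("wrist",s)
def pcl(c,d):
    v,u=np.mgrid[:d.shape[0],:d.shape[1]]; K,Rm,t=c
    X=np.stack([(u-K[0,2])/K[0,0]*d,(v-K[1,2])/K[1,1]*d,d],-1)
    return (X-t)@Rm
def top(tag,uv,zt,r=40,tol=.006):
    im,d,c=load(tag); P=pcl(c,d); m=(np.abs(P[...,2]-zt)<tol)&(d>0)
    n,l,st,ce=cv2.connectedComponentsWithStats(m.astype(np.uint8))
    k=l[int(uv[1]),int(uv[0])]; mm=l==k
    cn=max(cv2.findContours(mm.astype(np.uint8),0,1)[0],key=len)
    z=np.median(P[mm][:,2])
    W=np.array([onz(c,p,z) for p in cn[:,0,:].astype(float)])
    (x,y),rr=cv2.minEnclosingCircle(W[:,:2].astype(np.float32))
    W2=np.array([onz(c,p,z)[:2] for p in np.argwhere(mm)[:,::-1].astype(float)])
    return dict(k=int(k),n=int(mm.sum()),z=z,mean=W2.mean(0),circ=(x,y,rr),ell=onz(c,cv2.fitEllipse(cn)[0],z))
E
python3 - <<'E'
from fit import *
for uv,z in(((283,197),.075),((271,96),.075)): print(top("w1",uv,z))
im,d,c=load("w1"); P=pcl(c,d)
m=(np.abs(P[...,2]-.045)<.006)&(d>0)
ve=np.zeros_like(m); ve[60:275,350:475]=1; m&=ve
print("rack z",np.median(P[m][:,2]),m.sum())
z=np.median(P[m][:,2])
n,l,st,ce=cv2.connectedComponentsWithStats(m.astype(np.uint8)); k=1+np.argmax(st[1:,4]); m=l==k
cn=max(cv2.findContours(m.astype(np.uint8),0,1)[0],key=len)
W=np.array([onz(c,p,z)[:2] for p in cn[:,0,:].astype(float)],np.float32); print(cv2.minAreaRect(W))
cv2.imwrite("pics/rk.png",cv2.resize(np.hstack([im[60:275,350:475,::-1],np.repeat((m*255).astype(np.uint8)[60:275,350:475,None],3,2)]),None,fx=2.7,fy=2.7))
for uv in((420,115),(403,231),(425,182)): print(onz(c,uv,.045))
E
```

```text
{'k': 4, 'n': 828, 'z': np.float64(0.07546491458248855), 'mean': array([ 0.4434, -0.2654]), 'circ': (0.443323016166687, -0.26574283838272095, 0.01752692088484764), 'ell': array([ 0.4434, -0.2653,  0.0755])}
{'k': 2, 'n': 376, 'z': np.float64(0.07545224960908567), 'mean': array([ 0.4417, -0.1674]), 'circ': (0.44160911440849304, -0.16745606064796448, 0.009962324053049088), 'ell': array([ 0.4417, -0.1673,  0.0755])}
rack z 0.04532040770987207 11295
((0.5863436460494995, -0.26441460847854614), (0.19844283163547516, 0.08226284384727478), 84.5705337524414)
[ 0.5949 -0.2004  0.045 ]
[ 0.5813 -0.3306  0.045 ]
[ 0.604  -0.2732  0.045 ]
```

View pics/rk.png

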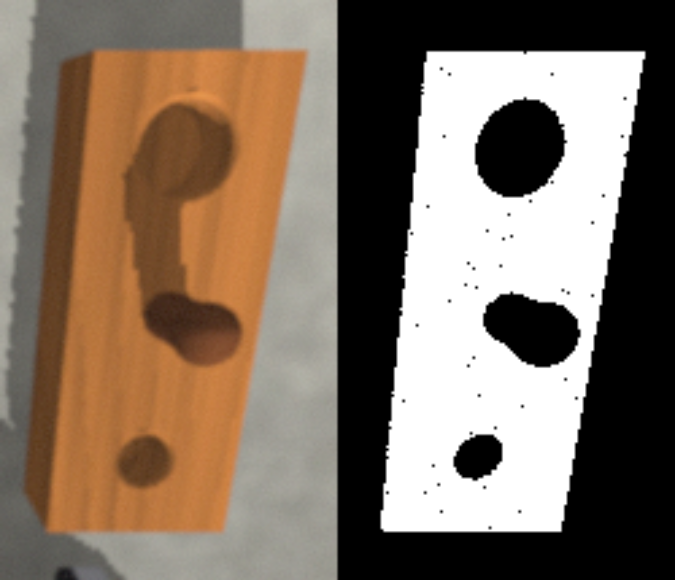

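Call:
move_arm([
  [0,-0.0025,0.02,0,0,0,0],
  [0,0,0.025,0,0,0,0],
  [0,0,0.025,0,0,0,0],
  [0,0,0.025,0,0,0,0],
  [0,0,0.025,0,0,0,0],
  [0,0,0.025,0,0,0,0],
  [0,0,0.025,0,0,0,0],
  [0,0,0.025,0,0,0,0],
  [0,0,0,0,0,0,0.3],
  [0,0,0,0,0,0,0.8],
  [0,0,0,0,0,0,1],
  [0,0,0,0,0,0,1],
])

```text
time: 4.45
position: [0.445, -0.2667, 0.0388]
orientation: [0.741, 0.671, 0.0, 0.002]
wrist_force: [0.7, -0.0, 0.6]
gripper_width: 0.45
```

Call:
move_arm([
  [0,0,0,0,0,0,1],
  [0,0,0,0,0,0,1],
  [0,0,0,0,0,0,1],
])

```text
time: 4.7
position: [0.4453, -0.2669, 0.0391]
orientation: [0.741, 0.671, 0.0, 0.003]
wrist_force: [-0.1, 0.2, 6.5]
gripper_width: 0.385
```

Call:
move_arm([
  [0,0,-0.01,0,0,0,1],
  [0,0,-0.02,0,0,0,1],
  [0,0,-0.03,0,0,0,1],
  [0,0,-0.03,0,0,0,1],
  [0,0,-0.03,0,0,0,1],
  [0,0,-0.02,0,0,0,1],
  [0,0,0,0,0,0,1],
  [0,0,0,0,0,0,1],
])

```text
time: 5.37
position: [0.4441, -0.2661, 0.1781]
orientation: [0.741, 0.671, 0.0, 0.002]
wrist_force: [0.1, -0.6, -1.6]
gripper_width: 0.383
```

Run:
```python
from look import *
look("w2",[])
print(bot.sense()["gripper_width"],bot.sense()["orientation"])
```

```text
t 5.37 [ 0.4441 -0.2661  0.1781] yaw [-84.336    0.1427 179.8843] F [ 0.0981 -0.5541 -1.6438]
0.38221188757315305 [ 0.7412  0.6713 -0.     -0.0001]
```

View pics/w2.png

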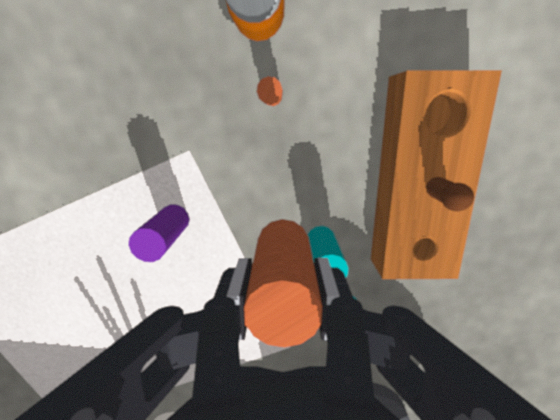

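Wide plug held at (283,285), upright. Bores at (448,112) and (425,248). Next I measure the plug in hand and the bores in the same image.

```bash
cat >> fit.py <<'E'
def hole(tag,uv,z=None,win=45,tol=.002,dv=True):
    """hole mouth: fit ellipse to outline of non-top region round uv; returns world centre"""
    im,d,c=load(tag); P=pcl(c,d)
    y0,x0=max(0,uv[1]-win),max(0,uv[0]-win)
    sub=P[y0:uv[1]+win,x0:uv[0]+win]; sd=d[y0:uv[1]+win,x0:uv[0]+win]
    near=(np.abs(sub[...,2]-.045)<.008)&(sd>0)
    if z is None: z=np.median(sub[near][:,2])
    m=((sub[...,2]<z-tol-.001)).astype(np.uint8)
    n,l,st,ce=cv2.connectedComponentsWithStats(m,connectivity=4); k=l[uv[1]-y0,uv[0]-x0]
    mm=(l==k).astype(np.uint8); cn=max(cv2.findContours(mm,0,1)[0],key=len)+np.array([x0,y0])
    W=np.array([onz(c,p,z)[:2] for p in cn[:,0,:].astype(float)])
    A=np.c_[2*W,np.ones(len(W))]; sol=np.linalg.lstsq(A,(W**2).sum(1),rcond=None)[0]
    r=np.sqrt(sol[2]+sol[:2]@sol[:2])
    res=np.hypot(*(W-sol[:2]).T)-r
    return dict(z=z,c=sol[:2],diam=2*r,rms=res.std(),n=int(mm.sum()))
def toolfr(tag,X):
    f=np.load(f"pics/{tag}.npz"); return R.from_quat(f["ori"]).inv().apply(np.asarray(X)-f["pos"])
E
python3 - <<'E'
from fit import *
for t,a,b in(("w1",(420,115),(403,231)),("w2",(448,112),(425,248))):
    print(t,hole(t,a)); print(t,hole(t,b))
im,d,c=load("w2"); P=pcl(c,d)
hsv=cv2.cvtColor(im,cv2.COLOR_RGB2HSV)
m=np.zeros(d.shape,bool); m[215:350,235:335]=1
m&=(hsv[...,1]>100)&(hsv[...,0]<15)&(P[...,2]>.1)&(d>0)
X=P[m]; print("z",X[:,2].min(),X[:,2].max(),len(X))
f=toolfr("w2",X); print(f.min(0),f.max(0))
topm=X[:,2]>X[:,2].max()-.006; print("top mid tool",(f[topm].min(0)+f[topm].max(0))/2,f[topm].mean(0),topm.sum())
# side points: fit circle r=.017 per slice
from scipy.optimize import least_squares
side=f[(f[:,2]>np.percentile(f[topm][:,2],90)+.004)]
g=lambda p:np.hypot(side[:,0]-p[0]-p[2]*side[:,2],side[:,1]-p[1]-p[3]*side[:,2])-.017
r=least_squares(g,[0,0,0,0],loss="soft_l1",f_scale=.001); print("axis",r.x, "tilt deg",np.degrees(r.x[2:]),np.sqrt((r.fun**2).mean()), side[:,2].min(),side[:,2].max())
E
```

```text
w1 {'z': np.float64(0.04526322885860834), 'c': array([ 0.5926, -0.1997]), 'diam': np.float64(0.03545086720599206), 'rms': np.float64(0.0003802336945403017), 'n': 996}
w1 {'z': np.float64(0.045341987468773874), 'c': array([ 0.5803, -0.3282]), 'diam': np.float64(0.021307917193999115), 'rms': np.float64(0.0004843652741478055), 'n': 260}
w2 {'z': np.float64(0.04522853226526941), 'c': array([ 0.5924, -0.1996]), 'diam': np.float64(0.03533539872160145), 'rms': np.float64(0.0003308596472709763), 'n': 1395}
w2 {'z': np.float64(0.0452886331235091), 'c': array([ 0.5802, -0.328 ]), 'diam': np.float64(0.021295406680616878), 'rms': np.float64(0.00032143564651186505), 'n': 342}
z 0.14110472927927262 0.2177114771888014 7685
[-0.0169 -0.0185 -0.0397] [0.018  0.0147 0.0369]
top mid tool [ 0.0005 -0.0018 -0.0367] [ 0.0018 -0.0018 -0.0364] 4335
axis [ 0.0001 -0.0018  0.0016 -0.0009] tilt deg [ 0.0907 -0.0489] 0.00026658485229848276 -0.03165738991949851 0.03693152199175769
```

Call:
move_arm([
  [0.0161,0.0197,0,0,0,0,1],
  [0.0161,0.0197,0,0,0,0,1],
  [0.0161,0.0197,0,0,0,0,1],
  [0.0161,0.0197,0,0,0,0,1],
  [0.0161,0.0197,0,0,0,0,1],
  [0,0,0.019,0,0,0,1],
  [0,0,0.019,0,0,0,1],
  [0,0,0.019,0,0,0,1],
  [0,0,0.019,0,0,0,1],
  [0,0,0,0,0,0,1],
  [0,0,0,0,0,0,1],
  [0,0,0,0,0,0,1],
])

```text
time: 6.42
position: [0.5488, -0.1949, 0.0998]
orientation: [0.741, 0.671, -0.0, -0.001]
wrist_force: [-0.1, -0.1, -0.9]
gripper_width: 0.383
```

Run:
```python
from look import *
look("w3",[])
print(bot.sense()["gripper_width"],bot.sense()["orientation"])
```

```text
t 6.42 [ 0.5488 -0.1949  0.0998] yaw [ -84.3351   -0.0832 -179.96  ] F [-0.137  -0.0542 -0.8936]
0.3852343675597134 [0.7412 0.6713 0.0002 0.0004]
```

View pics/w3.png

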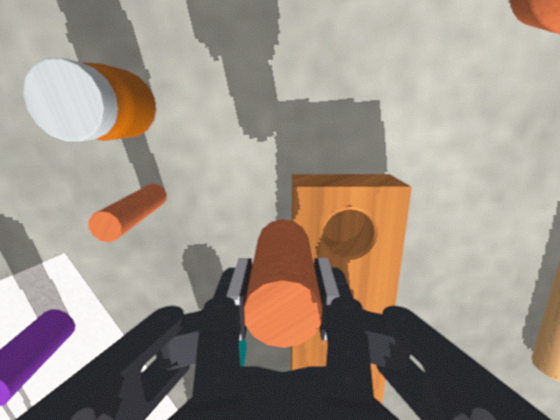

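Bore mouth visible at (348,234) beside the held plug, whose lower edge is near (283,222).

```bash
cat >> fit.py <<'E'
from scipy.optimize import least_squares
def plugaxis(tag,rad,zmin,box):
    im,d,c=load(tag); P=pcl(c,d); hsv=cv2.cvtColor(im,cv2.COLOR_RGB2HSV)
    m=np.zeros(d.shape,bool); m[box[1]:box[3],box[0]:box[2]]=1
    m&=(hsv[...,1]>100)&(hsv[...,0]<15)&(P[...,2]>zmin)&(d>0)
    f=toolfr(tag,P[m]); zt=np.percentile(f[:,2],2)
    side=f[f[:,2]>zt+.008]
    g=lambda p:np.hypot(side[:,0]-p[0]-p[2]*side[:,2],side[:,1]-p[1]-p[3]*side[:,2])-rad
    r=least_squares(g,[0,0,0,0],loss="soft_l1",f_scale=.001)
    return r.x,np.sqrt((r.fun**2).mean()),zt,side[:,2].max(),len(side)
def holedepthcorr(tag,uv,diam,**k):
    "model fit: project circle at mouth, compare with depth-edge using all tolerances"
    return [hole(tag,uv,tol=t,**k) for t in(.0005,.002,.004)]
E
python3 - <<'E'
from fit import *
print(plugaxis("w3",.017,.055,(235,215,335,350)))
for h in holedepthcorr("w3",(348,234),.037,win=38): print(h, toolfr("w3",[*h["c"],h["z"]]))
im,d,c=load("w3"); print("cam",-c[1].T@c[2])
cv2.imwrite("pics/hz.png",cv2.resize(im[190:300,230:420,::-1],None,fx=4,fy=4,interpolation=cv2.INTER_CUBIC))
E
```

```text
(array([ 0.0001, -0.0018,  0.0014, -0.001 ]), np.float64(0.00030052646318769985), np.float64(-0.03742535575957777), np.float64(0.03812780006382399), 3017)
{'z': np.float64(0.04529181985685574), 'c': array([ 0.5936, -0.1991]), 'diam': np.float64(0.03664012363819451), 'rms': np.float64(0.0004973486240290647), 'n': 1977} [0.0003 0.045  0.0545]
{'z': np.float64(0.04529181985685574), 'c': array([ 0.5934, -0.1987]), 'diam': np.float64(0.03533667670669245), 'rms': np.float64(0.0003067708588066902), 'n': 1847} [0.0006 0.0448 0.0545]
{'z': np.float64(0.04529181985685574), 'c': array([ 0.5931, -0.1982]), 'diam': np.float64(0.03452913981926261), 'rms': np.float64(0.0003543687013092691), 'n': 1770} [0.0011 0.0445 0.0545]
cam [ 0.5554 -0.1131  0.2429]
```

View pics/hz.png

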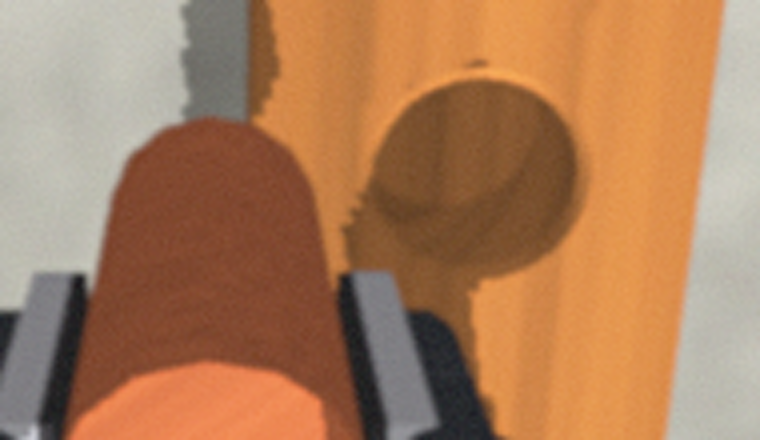

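Call:
move_arm([
  [0,0.0235,0,0,0,0,1],
  [0,0.0235,0,0,0,0,1],
  [0,0,0,0,0,0,1],
  [0,0,0.006,0,0,0,1],
  [0,0,0.006,0,0,0,1],
  [0,0,0,0,0,0,1],
  [0,0,0,0,0,0,1],
])

```text
time: 7.05
position: [0.595, -0.1995, 0.0878]
orientation: [0.741, 0.671, -0.0, -0.001]
wrist_force: [0.3, -0.4, -1.4]
gripper_width: 0.381
```

Run:
```python
from look import *
s=bot.sense(); print(s["position"],s["wrist_force"],R.from_quat(s["orientation"]).as_euler("zyx",degrees=True))
f=np.load("pics/w3.npz"); print(R.from_quat(f["ori"]).inv().apply(s["position"]-f["pos"]))
```

```text
[ 0.595  -0.1995  0.0878] [ 0.2862 -0.3669 -1.3899] [ -84.3243   -0.088  -179.9644]
[0.     0.0464 0.0119]
```

Call:
move_arm([
  [-0.0002,0.0006,0,0,0,0,1],
  [0,0,0.005,0,0,0,1],
  [0,0,0.004,0,0,0,1],
  [0,0,0.003,0,0,0,1],
  [0,0,0,0,0,0,1],
])

```text
time: 7.47
position: [0.5959, -0.1997, 0.075]
orientation: [0.741, 0.671, -0.0, -0.001]
wrist_force: [0.9, 0.4, -0.9]
gripper_width: 0.383
```

Call:
move_arm([
  [0,0,0.005,0,0,0,1],
  [0,0,0.005,0,0,0,1],
  [0,0,0.005,0,0,0,1],
  [0,0,0.003,0,0,0,1],
  [0,0,0.002,0,0,0,1],
  [0,0,0.001,0,0,0,1],
  [0,0,0,0,0,0,1],
])

```text
time: 8.05
position: [0.5965, -0.1999, 0.0549]
orientation: [0.741, 0.671, -0.0, -0.0]
wrist_force: [0.0, -0.5, -0.8]
gripper_width: 0.382
```

Call:
move_arm([
  [0,0,0.001,0,0,0,1],
  [0,0,0.001,0,0,0,1],
  [0,0,0,0,0,0,1],
])

```text
time: 8.3
position: [0.5971, -0.2002, 0.0541]
orientation: [0.741, 0.671, 0.0, 0.001]
wrist_force: [0.1, 0.3, 1.8]
gripper_width: 0.386
```

Call:
move_arm([
  [0,0,0,0,0,0,0.55],
  [0,0,0,0,0,0,0.4],
  [0,0,0,0,0,0,0.3],
  [0,0,0,0,0,0,0.3],
  [0,0,-0.01,0,0,0,0.3],
  [0,0,-0.02,0,0,0,0.2],
  [0,0,-0.03,0,0,0,0],
  [0,0,-0.035,0,0,0,0],
  [0,0,-0.035,0,0,0,0],
  [0,0,-0.02,0,0,0,0],
  [0,0,0,0,0,0,0],
])

```text
time: 9.22
position: [0.5997, -0.2013, 0.2118]
orientation: [0.741, 0.671, 0.003, 0.006]
wrist_force: [0.1, 0.0, 0.8]
gripper_width: 1.001
```

Run:
```python
from look import *
from fit import *
look("w4",[("plug_thin_mid",.0375)])
im,d,c=load("w4"); P=pcl(c,d)
hsv=cv2.cvtColor(im,cv2.COLOR_RGB2HSV)
m=(np.hypot(P[...,0]-.595,P[...,1]+.2)<.025)&(P[...,2]>.08)&(P[...,2]<.11)
print(m.sum(),np.median(P[m],axis=0),P[m][:,2].max())
```

```text
t 9.22 [ 0.5997 -0.2013  0.2118] yaw [-84.3406   0.6805 179.6896] F [0.0873 0.0039 0.8463]
plug_thin_mid [133.5 173. ] 0.62 on z: [ 0.4434 -0.1659  0.0375]
1061 [ 0.5955 -0.1981  0.0904] 0.09301853631344101
```

View pics/w4.png

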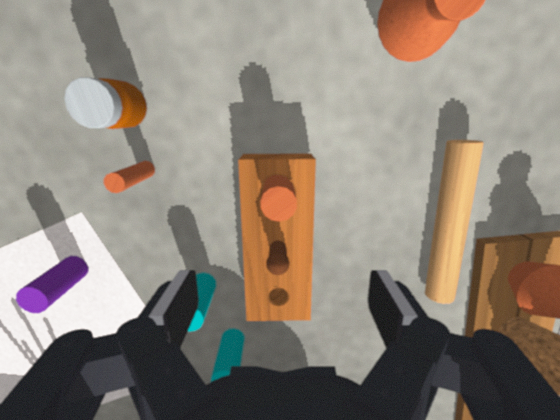

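The wide plug is seated: its top at (278,200) is at 0.0904 m. Next is the thin plug at (115,182).

Call:
move_arm([
  [0.003,-0.0265,0,0,0,0,0],
  [0.003,-0.0265,0,0,0,0,0],
  [0.003,-0.0265,0,0,0,0,0],
  [0.003,-0.0265,0,0,0,0,0],
  [0.003,-0.0265,0,0,0,0,0],
  [0.003,-0.0265,0,0,0,0,0],
  [0,0,0,0,0,0,0],
  [0,0,0,0,0,0,0],
])

```text
time: 9.98
position: [0.4385, -0.1656, 0.2014]
orientation: [0.741, 0.671, -0.0, -0.002]
wrist_force: [0.7, 0.1, -0.3]
gripper_width: 1.002
```

Run:
```python
from look import *
from fit import *
s,im,d,c=look("w5",[("plug_thin_mid",.0375)])
P=pcl(c,d)
m=(np.hypot(P[...,0]-.4417,P[...,1]+.1674)<.025)&(P[...,2]>.071)&(P[...,2]<.08)
v,u=np.argwhere(m).mean(0); print(u,v)
t=top("w5",(u,v),.075); print(t); print("tool",toolfr("w5",[*t["mean"],.075]))
```

```text
t 9.98 [ 0.4385 -0.1656  0.2014] yaw [ -84.31     -0.1575 -179.907 ] F [ 0.7036  0.0736 -0.269 ]
plug_thin_mid [287.9 195.4] 0.67 on z: [ 0.4415 -0.1674  0.0375]
288.63793103448273 205.17528735632183
{'k': 2, 'n': 357, 'z': np.float64(0.07543920987964739), 'mean': array([ 0.4417, -0.1665]), 'circ': (0.44165128469467163, -0.16637884080410004, 0.010718605481088161), 'ell': array([ 0.4418, -0.1664,  0.0754])}
tool [-0.0007  0.0037  0.1264]
```

View pics/w5.png

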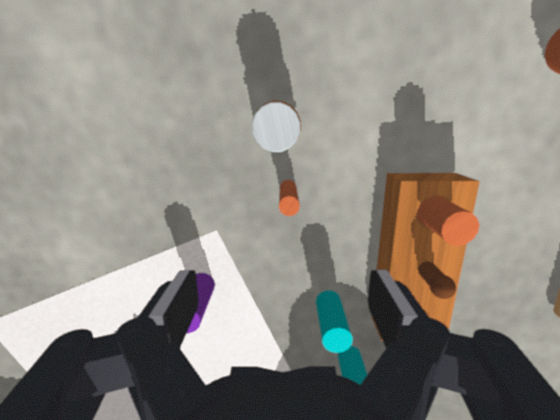

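Thin plug top at (289,205), with the jar above it at (276,128). The jaws open sideways, so there is clearance.

Call:
move_arm([
  [-0.0007,0.0055,0.015,0,0,0,0],
  [0,0,0.025,0,0,0,0],
  [0,0,0.025,0,0,0,0],
  [0,0,0.025,0,0,0,0],
  [0,0,0.025,0,0,0,0],
  [0,0,0.025,0,0,0,0],
  [0,0,0.02,0,0,0,0],
  [0,0,0.005,0,0,0,0],
  [0,0,0,0,0,0,0.4],
  [0,0,0,0,0,0,0.8],
  [0,0,0,0,0,0,1],
  [0,0,0,0,0,0,1],
])

```text
time: 11.08
position: [0.4473, -0.1685, 0.0403]
orientation: [0.741, 0.671, 0.001, 0.002]
wrist_force: [0.0, -0.3, 0.4]
gripper_width: 0.457
```

Call:
move_arm([
  [0,0,0,0,0,0,1],
  [0,0,0,0,0,0,1],
  [0,0,0,0,0,0,1],
  [0,0,0,0,0,0,1],
])

```text
time: 11.42
position: [0.4468, -0.1683, 0.0398]
orientation: [0.741, 0.671, 0.001, 0.001]
wrist_force: [-0.1, -0.5, 5.8]
gripper_width: 0.222
```

Call:
move_arm([
  [0,0,-0.01,0,0,0,1],
  [0,0,-0.02,0,0,0,1],
  [0,0,-0.03,0,0,0,1],
  [0,0,-0.03,0,0,0,1],
  [0,0,-0.03,0,0,0,1],
  [0,0,-0.02,0,0,0,1],
  [-0.0245,0.0177,0,0,0,0,1],
  [-0.0245,0.0177,0,0,0,0,1],
  [-0.0245,0.0177,0,0,0,0,1],
  [-0.0245,0.0177,0,0,0,0,1],
  [-0.0245,0.0177,0,0,0,0,1],
  [-0.0245,0.0177,0,0,0,0,1],
])

```text
time: 12.42
position: [0.537, -0.3254, 0.178]
orientation: [0.741, 0.671, -0.0, -0.001]
wrist_force: [0.4, -0.9, 0.6]
gripper_width: 0.219
```

Run:
```python
from look import *
look("w6",[])
print(bot.sense()["gripper_width"])
```

```text
t 12.42 [ 0.537  -0.3254  0.178 ] yaw [ -84.3354   -0.0639 -179.9516] F [ 0.4498 -0.8935  0.6038]
0.2175055011976615
```

View pics/w6.png

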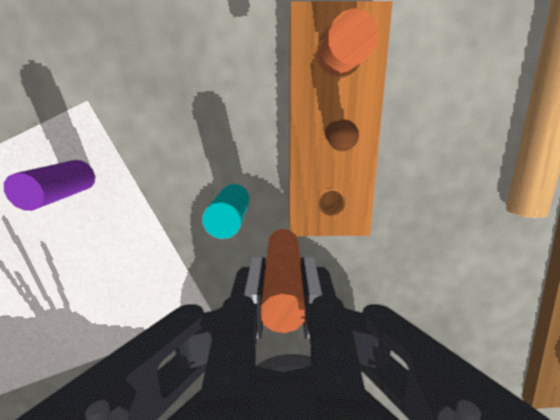

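Thin plug held at (283,280), turquoise plug clear at (228,212), narrow bore at (331,202). Now I go down beside the bore.

Call:
move_arm([
  [0,0,0.018,0,0,0,1],
  [0,0,0.018,0,0,0,1],
  [0,0,0.018,0,0,0,1],
  [0,0,0.018,0,0,0,1],
  [0,0,0,0,0,0,1],
  [0,0,0,0,0,0,1],
  [0,0,0,0,0,0,1],
])

```text
time: 13.05
position: [0.537, -0.3244, 0.1073]
orientation: [0.741, 0.671, 0.0, 0.0]
wrist_force: [-0.0, -0.4, 0.3]
gripper_width: 0.215
```

Run:
```python
from look import *
from fit import *
look("w7",[("rack_hole1",.045)])
im,d,c=load("w7")
cv2.imwrite("pics/hz7.png",cv2.resize(im[160:310,220:420,::-1],None,fx=4,fy=4,interpolation=cv2.INTER_CUBIC))
print(plugaxis("w7",.010,.055,(250,200,320,340)))
t=proj(c,[.5809,-.3288,.045]); print(t)
uv=tuple(int(round(x)) for x in t)
for h in holedepthcorr("w7",uv,.023,win=30): print(h, toolfr("w7",[*h["c"],h["z"]]))
```

```text
t 13.05 [ 0.537  -0.3244  0.1073] yaw [-84.3452   0.0264 179.9798] F [-0.0085 -0.3728  0.3345]
rack_hole1 [347.9 228.7] 0.65 on z: [ 0.5832 -0.3284  0.045 ]
(array([ 0.0003, -0.0019, -0.0017, -0.0015]), np.float64(0.0005855752621214446), np.float64(-0.036592384406596), np.float64(0.03937582022547243), 1944)
[344.7799 229.4887]
{'z': np.float64(0.045360650075204526), 'c': array([ 0.5812, -0.3287]), 'diam': np.float64(0.023080347702721594), 'rms': np.float64(0.000500997717502716), 'n': 756} [0.0002 0.0443 0.0619]
{'z': np.float64(0.045360650075204526), 'c': array([ 0.581 , -0.3282]), 'diam': np.float64(0.021660015055522223), 'rms': np.float64(0.0002555051647405432), 'n': 672} [0.0007 0.0441 0.0619]
{'z': np.float64(0.045360650075204526), 'c': array([ 0.5807, -0.3277]), 'diam': np.float64(0.020892402470629234), 'rms': np.float64(0.00032482997923630907), 'n': 628} [0.0011 0.0438 0.0619]
```

View pics/hz7.png

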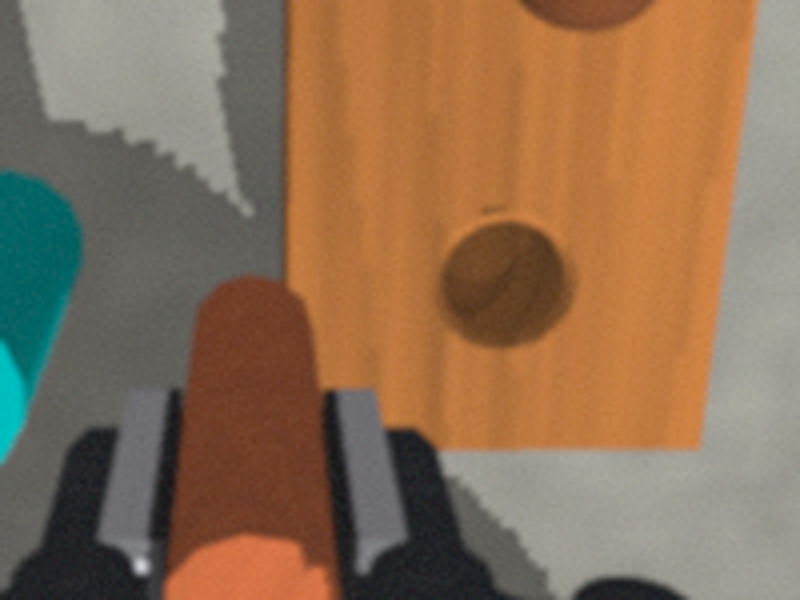

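Call:
move_arm([
  [0,0.0235,0,0,0,0,1],
  [-0.0003,0.0232,0,0,0,0,1],
  [0,0,0,0,0,0,1],
  [0,0,0.008,0,0,0,1],
  [0,0,0.008,0,0,0,1],
  [0,0,0,0,0,0,1],
  [0,0,0,0,0,0,1],
])

```text
time: 13.73
position: [0.582, -0.3288, 0.0893]
orientation: [0.741, 0.671, -0.0, -0.001]
wrist_force: [0.4, 0.4, -1.0]
gripper_width: 0.22
```

Run:
```python
from look import *
s=bot.sense(); print(s["position"],s["wrist_force"],R.from_quat(s["orientation"]).as_euler("zyx",degrees=True))
f=np.load("pics/w7.npz"); print(R.from_quat(f["ori"]).inv().apply(s["position"]-f["pos"]))
```

```text
[ 0.582  -0.3288  0.0893] [ 0.4227  0.4327 -1.0029] [ -84.3181   -0.1203 -179.9245]
[0.0001 0.0451 0.0179]
```

Call:
move_arm([
  [0,0,0,0,0,0,1],
  [0,0,0,0,0,0,1],
  [0,0,0,0,0,0,1],
  [0,0,0,0,0,0,1],
  [0,0,0,0,0,0,1],
])

```text
time: 14.15
position: [0.5834, -0.3295, 0.0907]
orientation: [0.741, 0.671, 0.0, 0.0]
wrist_force: [1.0, 0.3, 0.0]
gripper_width: 0.219
```

Run:
```python
from look import *
s=bot.sense(); print(s["position"],s["wrist_force"],R.from_quat(s["orientation"]).as_euler("zyx",degrees=True))
f=np.load("pics/w7.npz"); print(R.from_quat(f["ori"]).inv().apply(s["position"]-f["pos"]))
```

```text
[ 0.5834 -0.3295  0.0907] [0.9996 0.3364 0.0389] [-84.337    0.0258 179.9835]
[-0.0004  0.0466  0.0166]
```

Call:
move_arm([
  [0,0,0.004,0,0,0,1],
  [0,0,0.004,0,0,0,1],
  [0,0,0.003,0,0,0,1],
  [0,0,0,0,0,0,1],
  [0,0,0,0,0,0,1],
  [0,0,0,0,0,0,1],
])

```text
time: 14.65
position: [0.5833, -0.3293, 0.0791]
orientation: [0.741, 0.671, -0.0, -0.0]
wrist_force: [0.3, -0.3, -0.0]
gripper_width: 0.217
```

Call:
move_arm([
  [0,0,0.005,0,0,0,1],
  [0,0,0.005,0,0,0,1],
  [0,0,0.005,0,0,0,1],
  [0,0,0.004,0,0,0,1],
  [0,0,0.003,0,0,0,1],
  [0,0,0.001,0,0,0,1],
  [0,0,0,0,0,0,1],
  [0,0,0,0,0,0,1],
  [0,0,0,0,0,0,1],
])

```text
time: 15.4
position: [0.5835, -0.3295, 0.0567]
orientation: [0.741, 0.671, 0.0, 0.0]
wrist_force: [0.2, 0.1, 0.3]
gripper_width: 0.219
```

Call:
move_arm([
  [0,0,0.001,0,0,0,1],
  [0,0,0.001,0,0,0,1],
  [0,0,0,0,0,0,1],
  [0,0,0,0,0,0,1],
  [0,0,0,0,0,0,1],
])

```text
time: 15.82
position: [0.5837, -0.3296, 0.0549]
orientation: [0.741, 0.671, 0.0, 0.001]
wrist_force: [0.4, 0.3, 1.4]
gripper_width: 0.219
```

Call:
move_arm([
  [0,0,0,0,0,0,0.7],
  [0,0,0,0,0,0,0.5],
  [0,0,0,0,0,0,0.5],
  [0,0,0,0,0,0,0.5],
  [0,0,0,0,0,0,0.5],
  [0,0,-0.01,0,0,0,0.5],
  [0,0,-0.025,0,0,0,0.3],
  [0,0,-0.035,0,0,0,0],
  [0,0,-0.04,0,0,0,0],
  [0,0,-0.04,0,0,0,0],
  [0,0,0,0,0,0,0],
  [0,0,0,0,0,0,0],
])

```text
time: 16.82
position: [0.5854, -0.3308, 0.2105]
orientation: [0.741, 0.671, 0.001, 0.005]
wrist_force: [0.8, -0.1, -1.1]
gripper_width: 1.003
```

Run:
```python
from look import *
from fit import *
look("w8",[])
im,d,c=load("w8"); P=pcl(c,d)
for x,y in((.5955,-.2),(.582,-.329)):
    m=(np.hypot(P[...,0]-x,P[...,1]-y)<.022)&(P[...,2]>.07)&(P[...,2]<.11)
    print(m.sum(),np.median(P[m],axis=0),P[m][:,2].max())
    if m.sum():
        t=np.percentile(P[m][:,2],[50,75,90]); print(t)
```

```text
t 16.82 [ 0.5854 -0.3308  0.2105] yaw [-84.3409   0.4844 179.6583] F [ 0.8248 -0.0554 -1.0622]
1720 [ 0.5951 -0.2     0.0903] 0.09322782469931809
[0.0903 0.0908 0.0913]
445 [ 0.582  -0.3266  0.0902] 0.09238346156253248
[0.0902 0.0908 0.0912]
```

View pics/w8.png

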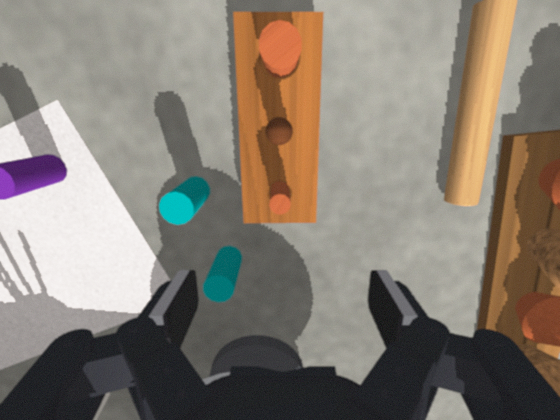

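Both plugs are seated, with tops at (280,47) and (280,203) and z ≈ 0.090. Now to the crock.

Call:
move_arm([
  [0.0398,-0.0032,-0.0025,0,0,0,0],
  [0.0398,-0.0032,-0.0025,0,0,0,0],
  [0.0398,-0.0032,-0.0025,0,0,0,0],
  [0.0398,-0.0032,-0.0025,0,0,0,0],
  [0.0398,-0.0032,-0.0025,0,0,0,0],
  [0.0398,-0.0032,-0.0025,0,0,0,0],
  [0.0398,-0.0032,-0.0025,0,0,0,0],
  [0.0398,-0.0032,-0.0025,0,0,0,0],
  [0.0398,-0.0032,-0.0025,0,0,0,0],
  [0.0398,-0.0032,-0.0025,0,0,0,0],
  [0.0398,-0.0032,-0.0025,0,0,0,0],
  [0.0398,-0.0032,-0.0025,0,0,0,0],
])

```text
time: 17.87
position: [0.5908, 0.1515, 0.2322]
orientation: [0.741, 0.671, -0.002, -0.001]
wrist_force: [2.0, -1.0, 0.3]
gripper_width: 1.002
```

Call:
move_arm([
  [0,0,0,0,0,-7.1,0],
  [0,0,0,0,0,-7.1,0],
  [0,0,0,0,0,-7.1,0],
  [0,0,0,0,0,-7.1,0],
  [0,0,0,0,0,-7.1,0],
  [0,0,0,0,0,-7.1,0],
  [0,0,0,0,0,-7.1,0],
  [0,0,0,0,0,-7.1,0],
  [0,0,0,0,0,-7.1,0],
  [0,0,0,0,0,-7.1,0],
  [0,0,0,0,0,-7.1,0],
  [0,0,0,0,0,-7.1,0],
])

```text
time: 18.87
position: [0.591, 0.1496, 0.2318]
orientation: [0.088, 0.996, -0.001, -0.002]
wrist_force: [-0.9, -1.4, -0.5]
gripper_width: 1.0
```

Call:
move_arm([
  [0,0,0,0,0,-2.5,0],
  [0,0,0,0,0,0,0],
  [0,0,0,0,0,0,0],
  [0,0,0,0,0,0,0],
])

```text
time: 19.2
position: [0.5917, 0.1496, 0.2331]
orientation: [0.07, 0.998, -0.0, -0.001]
wrist_force: [0.4, -0.1, -0.6]
gripper_width: 1.002
```

Run:
```python
from look import *
from fit import *
s,im,d,c=look("w9",[("lid_pull",.116),("lid",.085)])
P=pcl(c,d)
m=(np.hypot(P[...,0]-.594,P[...,1]-.148)<.05)&(P[...,2]>.136)&(P[...,2]<.15)
print("pull top",m.sum(),np.median(P[m],axis=0)); z=np.median(P[m][:,2])
cn=max(cv2.findContours(m.astype(np.uint8),0,1)[0],key=len)
W=np.array([onz(c,p,z)[:2] for p in cn[:,0,:].astype(float)],np.float32)
r=cv2.minAreaRect(W); print(r, toolfr("w9",[*r[0],z]))
m=(np.hypot(P[...,0]-.594,P[...,1]-.148)<.08)&(P[...,2]>.087)&(P[...,2]<.096)
z=np.median(P[m][:,2]); cn=cv2.convexHull(np.argwhere(m)[:,::-1].astype(np.int32))
W=np.array([onz(c,p,z)[:2] for p in cn[:,0,:].astype(float)],np.float32); print("lid",z,cv2.minEnclosingCircle(W))
print(s["q"])
```

```text
t 19.2 [0.5917 0.1496 0.2331] yaw [-171.9762   -0.127   179.9834] F [ 0.4114 -0.1114 -0.5964]
lid_pull [279.8 207.8] 0.95 on z: [0.59   0.1475 0.116 ]
lid [282.1 200.7] 0.72 on z: [0.5924 0.1491 0.085 ]
pull top 851 [0.5891 0.1489 0.1411]
((0.5894808769226074, 0.14876621961593628), (0.01531844399869442, 0.03962712362408638), 82.05020904541016) [ 0.0018 -0.0011  0.0919]
lid 0.09139162648447988 ((0.5936418771743774, 0.1471816450357437), 0.08037570118904114)
[0.1379 0.2801 0.3641 1.6571 0.     0.2779]
```

View pics/w9.png

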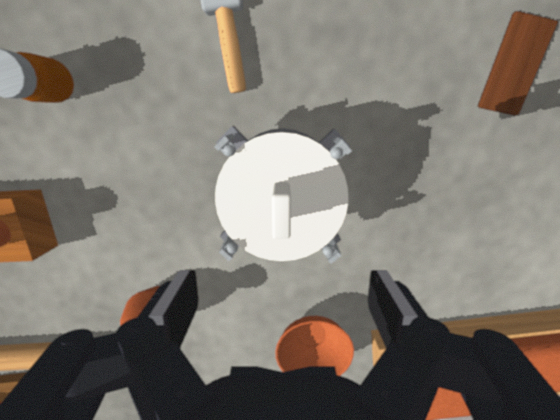

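The pull is centred at (281,212) with its long axis along the image rows, so the jaws straddle it. The catches sit at the diagonals, clear of the fingers.

Call:
move_arm([
  [0.0018,0.0007,0.02,0,0,0,0],
  [0,0,0.025,0,0,0,0],
  [0,0,0.025,0,0,0,0],
  [0,0,0.025,0,0,0,0],
  [0,0,0.02,0,0,0,0],
  [0,0,0.012,0,0,0,0],
  [0,0,0.006,0,0,0,0],
  [0,0,0,0,0,0,0],
  [0,0,0,0,0,0,0],
  [0,0,0,0,0,0,0],
  [0,0,0,0,0,0,0],
])

```text
time: 20.27
position: [0.5919, 0.1509, 0.1034]
orientation: [0.069, 0.998, 0.0, 0.002]
wrist_force: [0.5, 0.1, 0.6]
gripper_width: 1.001
```

Run:
```python
from look import *
from fit import *
s,im,d,c=look("w10",[])
```

```text
t 20.27 [0.5919 0.1509 0.1034] yaw [-172.0403    0.2042 -179.9713] F [0.4682 0.1352 0.556 ]
```

View pics/w10.png

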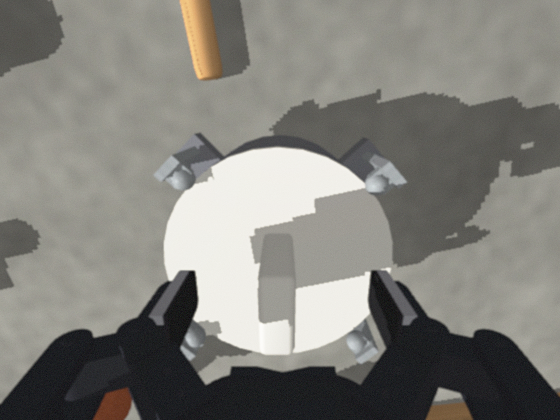

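Run:
```python
from look import *
from fit import *
im,d,c=load("w10"); P=pcl(c,d)
m=(np.hypot(P[...,0]-.59,P[...,1]-.148)<.05)&(P[...,2]>.12)&(P[...,2]<.15)&(d>0)
v,u=np.mgrid[:420,:560]; m&=(v>225)&(v<360)&(u>240)&(u<320)
f=toolfr("w10",P[m]); print(m.sum(),f.min(0),f.max(0))
t=f[:,2]<np.percentile(f[:,2],5)+.004
print("top mid",(np.percentile(f[t],1,axis=0)+np.percentile(f[t],99,axis=0))/2,np.percentile(f[t],[1,99],axis=0))
for zz in range(-40,-20,4):
    b=(f[:,2]>zz/1e3)&(f[:,2]<zz/1e3+.004)
    if b.sum(): print(zz,b.sum(),np.percentile(f[b][:,1],[1,99]))
s=bot.sense(); print(s["position"],s["time"])
```

```text
3608 [-0.0196 -0.0104 -0.0398] [ 0.0215  0.0057 -0.0167]
top mid [ 0.0015 -0.0023 -0.037 ] [[-0.0177 -0.0101 -0.0391]
 [ 0.0206  0.0054 -0.0349]]
-40 2697 [-0.0097  0.005 ]
-36 342 [-0.0103  0.0056]
-32 168 [-0.0101  0.0053]
-28 152 [-0.0098  0.0054]
-24 143 [-0.0102  0.0055]
[0.5917 0.1508 0.1032] 20.3167
```

Call:
move_arm([
  [0.0015,-0.0005,0.003,0,0,0,0],
  [0,0,0,0,0,0,0],
  [0,0,0,0,0,0,0],
  [0,0,0,0,0,0,0.3],
  [0,0,0,0,0,0,0.5],
  [0,0,0,0,0,0,0.7],
  [0,0,0,0,0,0,0.8],
  [0,0,0,0,0,0,0.9],
  [0,0,0,0,0,0,1],
  [0,0,0,0,0,0,1],
  [0,0,0,0,0,0,1],
  [0,0,0,0,0,0,1],
])

```text
time: 21.32
position: [0.589, 0.1502, 0.0985]
orientation: [0.069, 0.998, -0.0, 0.0]
wrist_force: [-0.3, -1.0, 0.1]
gripper_width: 0.181
```

Call:
move_arm([
  [0,0,0,0,0,0,1],
  [0,0,0,0,0,0,1],
  [0,0,0,0,0,0,1],
  [0,0,0,0,0,0,1],
])

```text
time: 21.65
position: [0.5891, 0.1501, 0.0985]
orientation: [0.069, 0.998, -0.0, 0.0]
wrist_force: [-0.2, -2.3, 1.6]
gripper_width: 0.177
```

Run:
```python
from look import *
s=bot.sense(); print(s, R.from_quat(s["orientation"]).as_euler("zyx",degrees=True))
```

```text
{'time': 21.65, 'q': array([ 0.1395,  0.273 ,  0.0879,  1.3855, -0.0005,  0.2786]), 'qvel': array([-0.0013,  0.0021, -0.0004,  0.0009,  0.    ,  0.0002]), 'effort': array([  1.0178, -41.3083,  31.3268,  -0.2491,   0.5055,  -0.0005]), 'position': array([0.5891, 0.1501, 0.0985]), 'orientation': array([ 0.0695,  0.9976, -0.0002,  0.0001]), 'wrist_force': array([-0.2452, -2.3314,  1.6304]), 'wrist_torque': array([-0.3476,  0.0626, -0.0007]), 'gripper_width': 0.17733331691637338} [-172.032     0.0142  179.9753]
```

Call:
move_arm([
  [0,0,-0.0005,0,0,0,1],
  [0,0,-0.0005,0,0,0,1],
  [0,0,-0.0005,0,0,0,1],
  [0,0,-0.0005,0,0,0,1],
  [0,0,0,0,0,0,1],
  [0,0,0,0,0,0,1],
])

```text
time: 22.15
position: [0.5882, 0.1501, 0.0989]
orientation: [0.069, 0.998, -0.0, -0.001]
wrist_force: [0.5, -1.0, -7.0]
gripper_width: 0.178
```

Call:
move_arm([
  [0,0,-0.0005,0,0,0,1],
  [0,0,-0.0005,0,0,0,1],
  [0,0,-0.0005,0,0,0,1],
  [0,0,-0.0005,0,0,0,1],
  [0,0,-0.0005,0,0,0,1],
  [0,0,0,0,0,0,1],
])

```text
time: 22.65
position: [0.5881, 0.1497, 0.1013]
orientation: [0.07, 0.998, -0.001, -0.001]
wrist_force: [1.6, -3.9, -14.1]
gripper_width: 0.181
```

Call:
move_arm([
  [0,0,-0.0005,0,0,0,1],
  [0,0,-0.0005,0,0,0,1],
  [0,0,-0.0005,0,0,0,1],
  [0,0,-0.0005,0,0,0,1],
  [0,0,-0.0005,0,0,0,1],
  [0,0,0,0,0,0,1],
])

```text
time: 23.15
position: [0.5892, 0.1507, 0.1069]
orientation: [0.069, 0.998, 0.0, 0.001]
wrist_force: [-2.0, -2.8, -2.3]
gripper_width: 0.177
```

Run:
```python
from look import *
s=bot.sense(); print(s["wrist_force"],s["wrist_torque"],s["position"], R.from_quat(s["orientation"]).as_euler("zyx",degrees=True))
```

```text
[-1.9887 -2.8187 -2.291 ] [-0.6386  0.549   0.0249] [0.5892 0.1507 0.1069] [-172.057     0.0829 -179.96  ]
```

Call:
move_arm([
  [0,0,0,0,0,0,1],
  [0,0,0,0,0,0,1],
  [0,0,-0.001,0,0,0,1],
  [0,0,-0.001,0,0,0,1],
  [0,0,-0.001,0,0,0,1],
  [0,0,-0.001,0,0,0,1],
  [0,0,-0.001,0,0,0,1],
  [0,0,-0.001,0,0,0,1],
  [0,0,0,0,0,0,1],
  [0,0,0,0,0,0,1],
])

```text
time: 23.98
position: [0.5901, 0.1507, 0.1137]
orientation: [0.069, 0.998, 0.001, 0.002]
wrist_force: [-1.0, -2.4, 2.2]
gripper_width: 0.178
```

Run:
```python
from look import *
s,im,d,c=look("w11",[])
ims,_=bot.capture("scene")
cv2.imwrite("pics/sc11.png",cv2.resize(ims[150:260,280:400],None,fx=5,fy=5,interpolation=cv2.INTER_CUBIC)[:,:,::-1])
for i in range(1): print(bot.sense()["wrist_force"],bot.sense()["wrist_torque"])
```

```text
t 23.98 [0.5901 0.1507 0.1137] yaw [-172.0308    0.1986 -179.9331] F [-0.9772 -2.351   2.1556]
[-2.1787 -3.1535  3.3465] [-0.1758  0.1292 -0.0054]
```

View pics/w11.png

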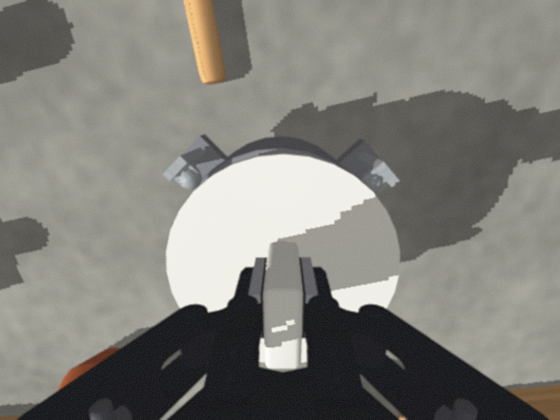

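View pics/sc11.png

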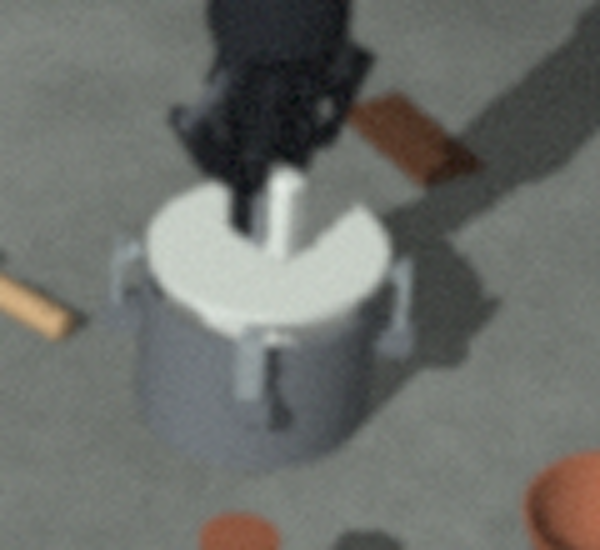

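The lid is up about 15 mm and nearly level, with the catches at (185,175) and (378,170) beside its edge. I keep lifting gently.

Call:
move_arm([
  [0,0,-0.001,0,0,0,1],
  [0,0,-0.001,0,0,0,1],
  [0,0,-0.0015,0,0,0,1],
  [0,0,-0.0015,0,0,0,1],
  [0,0,-0.0015,0,0,0,1],
  [0,0,-0.0015,0,0,0,1],
  [0,0,-0.001,0,0,0,1],
  [0,0,-0.001,0,0,0,1],
  [0,0,-0.001,0,0,0,1],
  [0,0,0,0,0,0,1],
  [0,0,0,0,0,0,1],
  [0,0,0,0,0,0,1],
])

```text
time: 25.08
position: [0.589, 0.1503, 0.1223]
orientation: [0.069, 0.998, 0.0, 0.0]
wrist_force: [-0.3, 0.1, -4.0]
gripper_width: 0.181
```

Call:
move_arm([
  [0,0,0,0,0,0,1],
  [0,0,0,0,0,0,1],
  [0,0,0,0,0,0,1],
  [0,0,0,0,0,0,1],
])

```text
time: 25.42
position: [0.589, 0.1504, 0.1223]
orientation: [0.069, 0.998, -0.0, -0.0]
wrist_force: [-1.0, 0.3, -3.2]
gripper_width: 0.178
```

Run:
```python
from look import *
s=bot.sense(); print(s["wrist_force"],s["wrist_torque"],s["position"], R.from_quat(s["orientation"]).as_euler("zyx",degrees=True))
```

```text
[-0.9844  0.26   -3.2415] [-0.0261  0.0086  0.0153] [0.589  0.1504 0.1223] [-172.0379   -0.0052  180.    ]
```

Call:
move_arm([
  [0,0,-0.001,0,0,0,1],
  [0,0,-0.001,0,0,0,1],
  [0,0,-0.001,0,0,0,1],
  [0,0,-0.001,0,0,0,1],
  [0,0,-0.001,0,0,0,1],
  [0,0,-0.001,0,0,0,1],
  [0,0,0,0,0,0,1],
  [0,0,0,0,0,0,1],
  [0,0,0,0,0,0,1],
  [0,0,0,0,0,0,1],
  [0,0,0,0,0,0,1],
  [0,0,0,0,0,0,1],
])

```text
time: 26.42
position: [0.5889, 0.1504, 0.1282]
orientation: [0.069, 0.998, -0.0, -0.0]
wrist_force: [0.3, -0.5, -4.5]
gripper_width: 0.175
```

Run:
```python
from look import *
from fit import *
s,im,d,c=look("w12",[])
print(s["wrist_torque"],s["gripper_width"],abs(s["qvel"]).max())
P=pcl(c,d); v,u=np.mgrid[:420,:560]
m=(d>0)&(np.hypot(P[...,0]-.589,P[...,1]-.15)<.064)&(P[...,2]>.112)&(P[...,2]<.13)&(im.min(2)>120)&(v<330)
X=P[m]; A=np.c_[X[:,:2]-[.589,.15],np.ones(len(X))]
w=np.ones(len(X),bool)
for _ in range(4):
    k=np.linalg.lstsq(A[w],X[w,2],rcond=None)[0]; r=X[:,2]-A@k; w=abs(r)<.003
print("lid top z at axis",k[2],"tilt deg",np.degrees(k[:2]),w.sum(),"lift",k[2]-.0914)
ims,ds=bot.capture("scene"); it,dt=bot.capture("top")
cv2.imwrite("pics/sc12.png",cv2.resize(ims[150:350,120:400],None,fx=2.8,fy=2.8,interpolation=cv2.INTER_CUBIC)[:,:,::-1])
cs=cam("scene"); Q=pcl(cs,ds)
m=(ds>0)&(np.hypot(Q[...,0]-.596,Q[...,1]-.148)<.06)&(Q[...,2]>.105)&(Q[...,2]<.135)&(ims.min(2)>150)
X=Q[m]; A=np.c_[X[:,:2]-[.594,.148],np.ones(len(X))]; k=np.linalg.lstsq(A,X[:,2],rcond=None)[0]; print("scene",k[2],np.degrees(k[:2]),len(X))
```

```text
t 26.42 [0.5889 0.1504 0.1282] yaw [-172.0386   -0.0126  179.9996] F [ 0.3412 -0.529  -4.5367]
[-0.0173 -0.02   -0.0196] 0.17549698476434172 0.0011127586828013872
lid top z at axis 0.1210676981571127 tilt deg [-0.0976 -0.0022] 24309 lift 0.029667698157112704
scene 0.12012524193677711 [-0.0187  0.4552] 657
```

View pics/sc12.png

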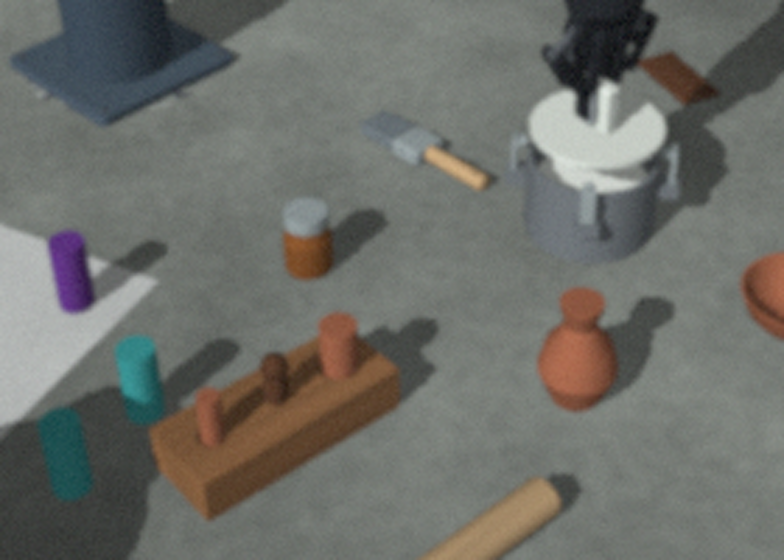

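View pics/w12.png

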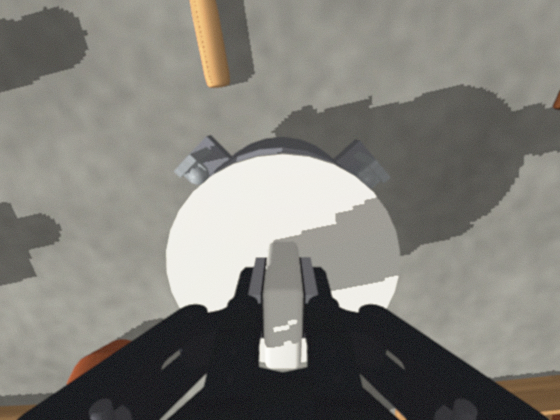

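The scene view shows both plugs seated at (209,415) and (338,345), and the lid held level over the crock at (597,130). The jar, vase, brush and look-alikes are where they were. The arm is still and the lift is 29.7 mm, so I hand in.

Run:
```python
from rig import bot
print(bot.finish_job())
```

```text
the job is handed in; nothing more can be done
None
```

The job is handed in at about 26.5 s of the 70 s allowed. Both plugs are in the rack, and the lid is free and held over the crock.

- **Plugs:** The wide plug is fully down in its wide bore and the thin plug in its narrow bore. Both tops measure about 90 mm above the table, as a seated plug should (15 + 75 mm). Neither bore gave more than about 2 N as the plugs went in.
- **Lid:** It came free under a slow, small-step lift, with about 14 N at the highest reading. At the break it rose about 1.4 mm more than commanded, then settled. It is now 29.7 mm above its seat, still and gripped. The wrist force is about -4.5 N, roughly the lid's weight, and the torque is near zero, so it touches nothing else.
- **Checks that disagreed:**
  - The wrist camera gives the lid's tilt as 0.1 deg; the coarser scene camera gives about 0.5 deg.
  - The wrist camera read about 1.8 mm off along the jaw direction. I cancelled this by measuring plug and bore in the same image.
  - The two fixed cameras differed by 5–8 mm in x, so I did not use them for the fits.
  - At about 15 mm of lift the force briefly read +2 to +3 N upward with some sideways push. That was gone by 24 mm.

The bystanders and look-alikes in the last scene picture were where they started.

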